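Raise the sash of the vial hood to its height marker

TASK

Open the small hood for work: put the fingertips beneath the lip at the bottom of its sliding window and push the window up until the top face of the lip is level with the pointed tip of the height marker on the hood's right post, then draw the fingers out and leave the window standing there. Push only, from beneath: do not grip the lip or the window, and leave the two vials in front of the hood standing where they are.

Things in the scene. Friction and masses are not known exactly. Their poses are not given: they have to be found in the camera images.
- hood: Small white bench-top hood, fixed, 160 mm deep (its x), 200 wide (its y), 460 high. Origin: centre of its underside; its open front faces its own -x, towards the robot. Front faces of its two aluminium posts (18 mm wide, centred 91 mm either side of the middle): hood x = -80 mm. Below the lip the front is open down to the 12 mm thick floor tray.
- sash (a joint): Rise in m (0 lowest, 0.21 highest) of the sliding window, a clear pane in an aluminium frame 164 mm wide and 187 mm high. At 0 the underside of its lip is 70 mm above the worktop; it starts 30 to 70 mm higher. Counterweights balance it: about 2.5 N moves it up or down, and it stays where it is left.
- lip_level (a point): Point on the top face of the lip, halfway along, 13 mm behind its front edge: the level to bring to the marker. The lip's top is a ribbed strip 130 x 34 x 4 mm that begins 5 mm behind the front edge; fingers pressing on it while the window goes up count as gripping.
- lip_under (a point): Point on the underside of the lip at its front edge, halfway along (hood x = -123 mm), 12 mm lower than lip_level. The lip is a level aluminium ledge along the window's bottom, 136 mm long (y), 12 mm thick with its strip, standing out 43 mm in front of the posts and 49 mm in front of the window frame. Moves with the window.
- mark (a point): Pointed tip of the height marker's cone, 3 mm beyond the right-hand end of the lip's travel, in the plane hood x = -110 mm. Its height is the level wanted.
- marker_clip: Height marker: grey clip on the right-hand post (the hood's -y side) with a horizontal cone, 20 mm long and 14 mm thick at its root, that points left at the end of the lip. Fixed, but clipped at a different height each time, 196 to 270 mm above the worktop. Origin: the cone's tip.
- vial_left: Loose vial with a blue cap, 29 mm across, 55 mm high, upright on the worktop in front of the hood, left of the lip. Origin: centre of its base.
- vial_right: Loose brown vial with a red cap, 29 mm across, 55 mm high, upright on the worktop in front of the hood, right of the lip. Origin: centre of its base.

How it is judged (in metres and radians):
On the way:
1. the window rises while the fingers, beneath the lip, push it up (contact force between any of the fingers, the arm and lip above 0.5 N and contact force between the fingers and lip_top below 0.5 N and z of the grasp point in the frame of lip_under below 0 m and distance between the grasp point and lip_under below 0.09 m and distance of lip_level from where it was at the start of the episode above 0.015 m), for 0.1 s.
At the end, for the whole second after the job is handed in: The window stands still with the top face of its lip within 8 mm of the marker tip's height, and the two vials in front of the hood are within 15 mm of where they stood (z of lip_level in the frame of mark between -0.008 and 0.008 m and velocity of joint sash between -0.005 and 0.005 m/s and distance of each of vial_left, vial_right from where it was at the start of the episode below 0.015 m); the robot touches nothing.
It fails at once if the lip is gripped: fingers on its top strip while the window goes up (contact force between the fingers and lip_top above 1 N and velocity of joint sash above 0.008 m/s).
It fails at once if a vial in front of the hood is lifted, knocked over or shifted by more than 30 mm (distance of any of vial_left, vial_right from where it was at the start of the episode above 0.03 m or angle between any of vial_left, vial_right's own z axis and vertical above 0.5 rad).
It also fails if it takes over 42 s, if anything falls off the work surface, if the arm or the gripper's body presses on something with over 40 N, if the wrist force passes 120 N, or if a joint passes its speed limit or range.

ROBOT

A 6-joint arm with a two-finger parallel gripper is mounted at the origin on a cart in front of the work surface, level with it; the furniture and walls round the work are solid. World frame = base frame: x ahead of the robot, y to its left, z up, the work surface at z = 0. Lengths are in mm, angles in degrees, forces in N, time in s.
With the tool pointing down it reaches from about 250 to 725 mm from the base axis. Payload 9.7 kg.
Tool frame: the origin (TCP) lies midway between the tips of the shut fingers; the grasp point (between the pads) lies 19 mm behind it; z points along the fingers, y is the direction in which the jaws open and shut (so a half turn about z gives the same grasp; the last joint's range is limited). The gripper opens to 85 mm and grips with 20 to 120 N. Pads are 22 mm wide; open, the fingers measure 114 mm over their backs; the gripper's body (76 mm by 85 mm) begins 54 mm behind the grasp point. The pads swing forward as they close: fully open they stand 13 mm farther back than shut.
Start: joints at [0, 4.979, 10.078, 95.1, 0, 90], TCP at [549.997, -0, 231.284] pointing down, gripper open.
Joint ranges: [-179.16, 179.16], [-48.56, 103.87], [-65.8, 70.77], [-126.05, 130.52], [-82.76, 87.17], [-180, 180]. Speed limits (degrees/s): [127.2, 127.2, 147.25, 180, 180, 180].

INTERFACE

Orientations are given as a 3x3 rotation matrix whose columns are the frame's x, y, z axes.
In Python, from workcell import bot gives the robot as it stands.
- The arm moves only by the tool move_arm, never from a script. Its argument "increments" is a list of rows, each a list of 7 numbers: the shift along the tool's x, y, z scaled (see below), then the turn, a rotation vector about the tool's x, y, z scaled (see below), then the finger opening in mm, from 0 to 85.4. A call has 1 to 10 rows; each row shifts and turns the pose as measured when the row begins, along the tool's axes as they then stand; what a row does not reach is not made up. The controller multiplies each number of a shift by 0.02 m and each number of a turn by 6 degrees. A row lasts 1/10 s, in which the tool goes at most 50 mm and 8.59 degrees, less where a joint would pass 70% of its speed; a pose out of reach is approached as far as the arm can. A call with a number of a shift or a turn outside -1 to 1 is refused whole. A call with a gripper value outside its range is refused whole. The fingers move at their own pace and stop on an object; the grip force is fixed at half the most. Time passes only in rows, so rows that do not move let the fingers close. It gives the time, the measured TCP pose, the force and the opening at its end, in the units of the state.
- bot.read_state(): the state, without advancing time (a new reading comes with each control period).
- bot.grab_frame(name): name is "scene" or "side" or "wrist"; returns the picture (400x640x3 uint8, red, green, blue); there is no depth.
- bot.camera_model(name): a dict with "fov_y" (degrees; the focal length in pixels is half the picture's height over the tangent of half this angle, whatever the lens; pixels are square), "cx", "cy" (the principal point, pixels), "origin" and "rotation" of the camera in the world; the wrist camera has in their place "hand_eye" (4x4, takes a point from camera to tool coordinates, whose origin is the TCP and whose axes are the flange's). Camera axes: x right, y down, z forward; pixel columns grow to the right and rows downward; lengths in mm; the calibration is good to about 2 mm. A picture is of the moment at which its call begins: read the wrist's pose just before it. camera_model takes no time and is no camera call.
- bot.hand_in(): hands the job in, once; it reports no verdict.
The state is a dict: "t": time; "joints": joint angles; "joint_velocities": joint speeds; "joint_torque": joint torques, N m; "tcp_pos": TCP position; "ee_rot": TCP orientation; "wrist_force": force on the tool from outside, world axes, zero at the start; "moment": the same for the moment, N m; "opening": finger opening in mm.
Only numpy, scipy, OpenCV 4.12 (cv2) and the standard library are available. Lean on these libraries where they do the work, as an engineer would, in place of code of your own. Each camera call takes 0.05 s, during which the arm holds its last target.

## Working session

There is one attempt and no reset: what is moved stays moved. The work goes in short steps, Python scripts to look and compute and a tool call to move; the robot and the scene stay as the last step left them, time stands still between calls to the robot, and variables do not carry over. Pictures are saved under pics/ and viewed, and the job is handed in when it is done.

Besides the shell and the picture viewer there is one more tool, called as name([rows], argument=value, ...), one row to a line, values as JSON. move_arm: Moves the arm, as the interface text tells. Its arguments: {"type":"object","properties":{"increments":{"type":"array"}},"required":["increments"]}

```bash
mkdir -p pics; python3 - <<'E'
from workcell import bot
import cv2
s=bot.read_state();print(s['t'],s['tcp_pos'],s['ee_rot'],s['opening'])
for n in("scene","side","wrist"):
    im=bot.grab_frame(n);cv2.imwrite(f"pics/{n}0.png",cv2.cvtColor(im,cv2.COLOR_RGB2BGR));print(n,bot.camera_model(n))
E
```

```text
0.0 [5.49782302e+02 7.43740574e-03 2.30572654e+02] [[ 2.65937620e-05  9.99999097e-01 -1.34393665e-03]
 [ 1.00000000e+00 -2.66002958e-05 -4.84377608e-06]
 [-4.87952081e-06 -1.34393652e-03 -9.99999097e-01]] 85.36930752034314
scene {'fov_y': 54.31843901581779, 'cx': 313.98383633014237, 'cy': 196.17840014627808, 'origin': array([ 948.422612  , -410.10512436,  497.92622872]), 'rotation': array([[ 8.93872846e-01,  1.70766682e-01, -4.14523914e-01],
       [ 4.48320482e-01, -3.39892272e-01,  8.26729695e-01],
       [ 2.84411898e-04, -9.24830787e-01, -3.80378674e-01]])}
side {'fov_y': 57.87860392716114, 'cx': 318.8572505877412, 'cy': 196.93301786714034, 'origin': array([ 517.66327753, -454.58071987,  555.66986206]), 'rotation': array([[ 0.99295941, -0.03959444,  0.11164181],
       [-0.11778459, -0.43016364,  0.8950341 ],
       [ 0.01258588, -0.90188221, -0.43179865]])}
wrist {'fov_y': 66.19709328105861, 'cx': 320.4344391474577, 'cy': 206.18003980096668, 'hand_eye': array([[ 8.38227634e-05, -9.48661294e-01, -3.16293759e-01,
         8.04273207e+01],
       [ 9.99999900e-01,  2.18740409e-04, -3.91053573e-04,
        -6.24544679e-01],
       [ 4.40163615e-04, -3.16293694e-01,  9.48661217e-01,
        -1.41328606e+02],
       [ 0.00000000e+00,  0.00000000e+00,  0.00000000e+00,
         1.00000000e+00]])}
```

View pics/scene0.png

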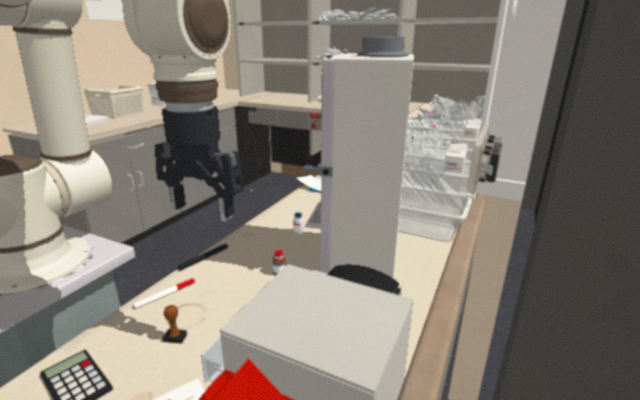

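View pics/side0.png

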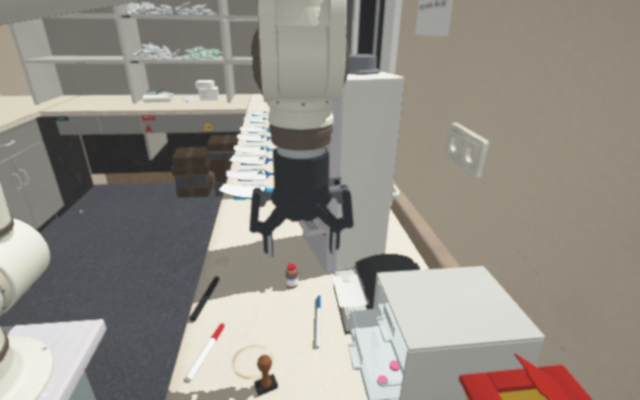

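View pics/wrist0.png

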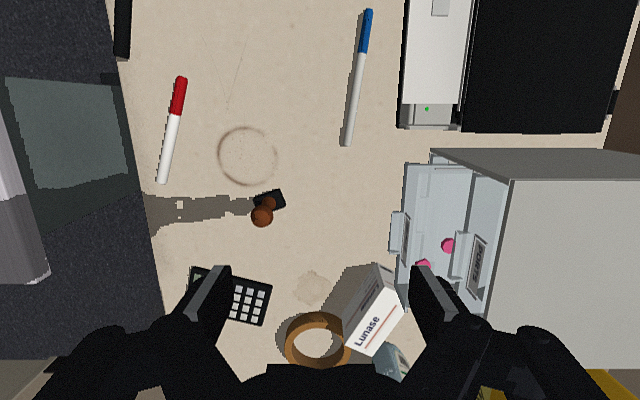

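The scene view shows the hood at columns 322–412, the marker at about (325,171), the red vial at (279,262) and the blue vial at (298,222). The side view has the red vial at (291,275). The wrist camera is looking to the robot's right and doesn't see the hood.

```bash
cat > h.py <<'E'
from workcell import bot
import numpy as np, cv2
def cam(n,s=None):
    m=bot.camera_model(n); f=200/np.tan(np.radians(m['fov_y'])/2)
    if n=='wrist':
        H=m['hand_eye'];R=np.array(s['ee_rot']);o=np.array(s['tcp_pos'])+R@H[:3,3];Rc=R@H[:3,:3]
    else:o=np.array(m['origin']);Rc=np.array(m['rotation'])
    return f,m['cx'],m['cy'],o,Rc
def ray(c,u,v):
    f,cx,cy,o,R=c; d=R@np.array([(u-cx)/f,(v-cy)/f,1]);return o,d/np.linalg.norm(d)
def onz(c,u,v,z):
    o,d=ray(c,u,v);return o+d*(z-o[2])/d[2]
def onpl(c,u,v,p,n):
    o,d=ray(c,u,v);return o+d*(np.dot(np.array(p)-o,n)/np.dot(d,n))
def tri(*rs):
    A=sum(np.eye(3)-np.outer(d,d) for o,d in rs);b=sum((np.eye(3)-np.outer(d,d))@o for o,d in rs)
    p=np.linalg.solve(A,b);return p,[np.linalg.norm(np.cross(p-o,d)) for o,d in rs]
def proj(c,p):
    f,cx,cy,o,R=c;q=R.T@(np.array(p)-o);return cx+f*q[0]/q[2],cy+f*q[1]/q[2]
def snap(n,fn):
    s=bot.read_state();im=cv2.cvtColor(bot.grab_frame(n),cv2.COLOR_RGB2BGR);cv2.imwrite('pics/'+fn,im);return s,im,cam(n,s)
E
python3 - <<'E'
from h import *
for n,crop in(("scene",(250,20,430,300)),("side",(230,40,430,310))):
    im=cv2.imread(f"pics/{n}0.png");a,b,c,d=crop
    cv2.imwrite(f"pics/{n}0c.png",cv2.resize(im[b:d,a:c],None,fx=2,fy=2,interpolation=cv2.INTER_CUBIC))
c=cam("scene");d=cam("side")
print("red cap",tri(ray(c,279,253),ray(d,291.5,267)))
print("blue cap z55",onz(c,298,215,55))
print("clip",onpl(c,325,171,[0,0,230],[0,0,1]))
E
```

```text
red cap (array([541.67699168, 227.48965878,  51.48671601]), [np.float64(0.5737799563472961), np.float64(0.5737799563473913)])
blue cap z55 [486.85623264 415.15584906  55.        ]
clip [613.93673424 309.64021642 230.        ]
```

View pics/scene0c.png

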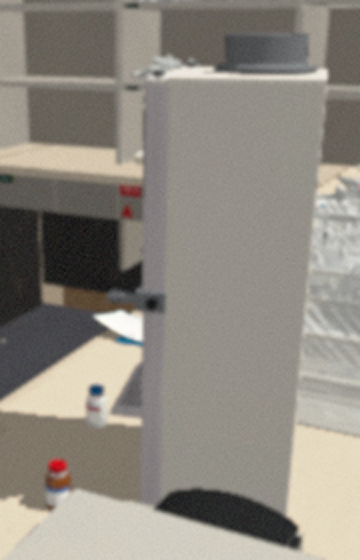

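View pics/side0c.png

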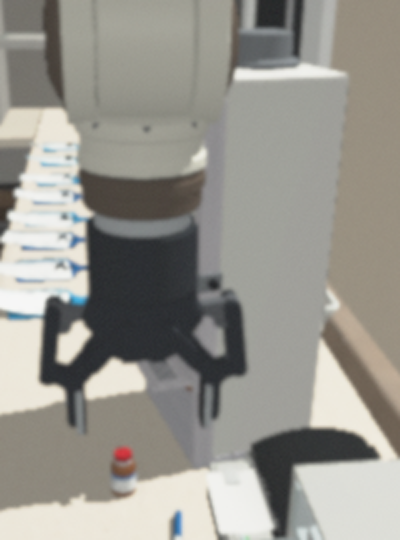

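move_arm([
  [1, -0.5, 0, 0, 0, 0, 85],
  [1, -0.5, 0, 0, 0, 0, 85],
  [1, -0.5, 0, 0, 0, 0, 85],
  [1, -0.5, 0, 0, 0, 0, 85],
  [1, -0.5, 0, 0, 0, 0, 85],
  [1, -0.5, 0, 0, 0, 0, 85],
  [1, -0.5, 0, 0, 0, 0, 85],
  [1, -0.5, 0, 0, 0, 0, 85],
  [0, 0, 0, 0, 0, 1, 85],
  [0, 0, 0, 0, 0, 1, 85],
])

```text
t: 1.15
tcp_pos: [465.6, 165.6, 227.6]
ee_rot: [[0.214, 0.977, -0.007], [0.977, -0.214, -0.001], [-0.002, -0.006, -1.0]]
wrist_force: [-0.4, -0.1, 0.1]
opening: 84.7
```

```bash
python3 - <<'E'
from h import *
s=bot.read_state();print(s['t'],s['tcp_pos'],s['ee_rot'],s['joints'])
E
```

```text
1.15 [465.61592335 165.64377576 227.57465739] [[ 2.13843536e-01  9.76845630e-01 -6.59974461e-03]
 [ 9.76865213e-01 -2.13853982e-01 -9.11558644e-04]
 [-2.30183374e-03 -6.25212999e-03 -9.99977806e-01]] [ 1.95385697e+01 -2.36028245e+00  2.18743702e+00  9.49215529e+01
  7.72438706e-02  1.21886452e+02]
```

move_arm([
  [0, 0, 0, -0.85, 0.53, 0, 85],
  [0, 0, 0, -0.85, 0.53, 0, 85],
  [0, 0, 0, -0.85, 0.53, 0, 85],
  [0, 0, 0, -0.85, 0.53, 0, 85],
  [0, 0, 0, -0.85, 0.53, 0, 85],
  [0, 0, 0, -0.85, 0.53, 0, 85],
  [0, 0, 0, -0.85, 0.53, 0, 85],
  [0, 0, 0, -0.85, 0.53, 0, 85],
  [0, 0, 0, -0.85, 0.53, 0, 85],
  [0, 0, 0, -0.85, 0.53, 0, 85],
])

```text
t: 2.15
tcp_pos: [535.1, 191.5, 225.4]
ee_rot: [[-0.016, 0.603, 0.798], [0.893, -0.35, 0.282], [0.449, 0.717, -0.533]]
wrist_force: [0.8, 0.1, -0.9]
opening: 84.8
```

```bash
python3 - <<'E'
from h import *
s,im,c=snap('wrist','w1.png');print(s['joints'])
E
```

```text
[ 19.86221937 -48.52065773 -50.74257352  29.98385961  -0.33835327
 122.26210711]
```

View pics/w1.png

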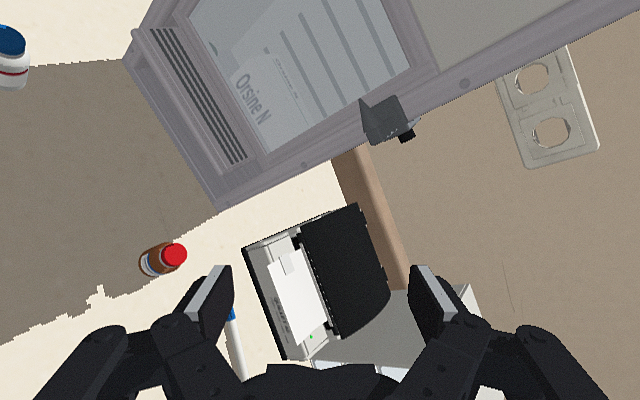

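The wrist view shows the lip's ribbed strip from (145,35) to (240,160), its front edge along (127,60)–(220,208), and the cone tip near (361,98). The red cap is at (173,255) and the blue cap at (10,42). I'll zoom in for better pixels.

```bash
python3 - <<'E'
from h import *
im=cv2.imread("pics/w1.png");cv2.imwrite("pics/w1c.png",cv2.resize(im[0:220,100:440],None,fx=2.3,fy=2.3,interpolation=cv2.INTER_CUBIC))
im=cv2.imread("pics/scene0.png");cv2.imwrite("pics/s0d.png",cv2.resize(im[140:200,280:350],None,fx=8,fy=8,interpolation=cv2.INTER_CUBIC))
E
```

```text
(no output)
```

View pics/w1c.png

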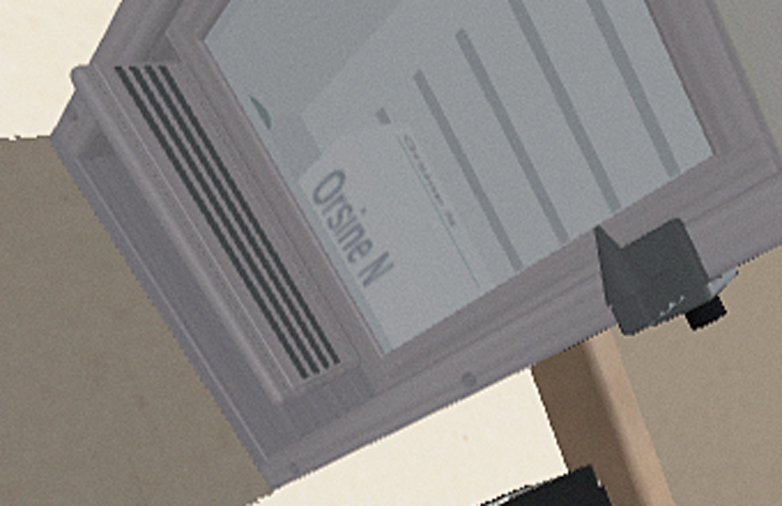

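View pics/s0d.png

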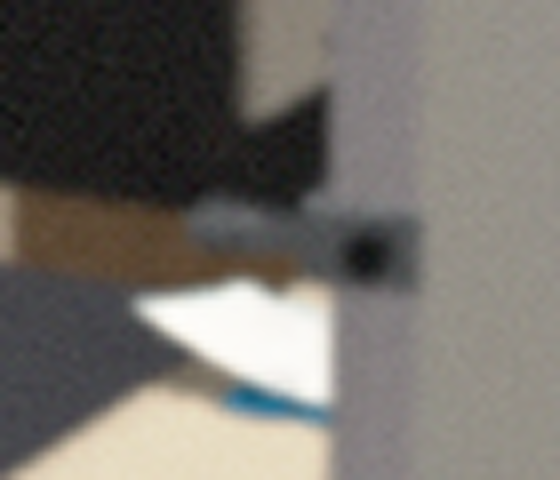

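```bash
python3 - <<'E'
from h import *
s=bot.read_state();c=cam('wrist',s);P=lambda a,b:(100+a/2.3,b/2.3)
L=onz(c,*P(52,136),0);R=onz(c,*P(271,487),0);print(L,R,np.linalg.norm(L-R))
hy=(L-R)/np.linalg.norm(L-R);hx=np.array([hy[1],-hy[0],0]);print(hx,np.degrees(np.arctan2(hx[1],hx[0])))
org=(L+R)/2+80*hx;print('org',org)
tip=onpl(c,*P(598,228),org-110*hx,hx);print('tip',tip,'hy',np.dot(tip-org,hy))
for a in((75,72),(282,402),(300,382),(120,66)):
    for xx in (-123,-118):
        p=onpl(c,*P(*a),org+xx*hx,hx);print(a,xx,p,np.dot(p-org,hy))
print('vials',onz(c,173,255,55),onz(c,8,42,55))
for v in(onz(c,173,255,55),onz(c,8,42,55)):print(np.dot(v-org,hx),np.dot(v-org,hy))
E
```

```text
[584.57898918 445.98347609   0.        ] [627.77251693 255.1164456    0.        ] 195.69339326526912
[0.97533712 0.22072042 0.        ] 12.751350178734738
org [684.20272261 368.20759436   0.        ]
tip [592.89782968 273.3049622  245.79116234] hy -72.40920566162502
(75, 72) -123 [550.0620137  403.69326745 101.75455499] 64.21808763795302
(75, 72) -118 [553.96392897 409.10426299  94.82373667] 68.63440007707622
(282, 402) -123 [579.21357938 274.87598708 105.36167634] -67.8565333254626
(282, 402) -118 [583.9898184  276.42345058  98.53904405] -67.40144820491362
(300, 382) -123 [578.64566368 277.38553859 120.87761417] -65.28352399312335
(300, 382) -118 [583.40486958 279.00826942 114.5203412 ] -64.75126829442797
(120, 66) -123 [552.89370553 391.18036013 124.68780518] 51.388772451328
(120, 66) -118 [556.88054986 396.21606427 118.44480877] 55.4203036703716
vials [537.06182041 224.44764584  55.        ] [481.81402693 412.16189435  55.        ]
-175.2427397819928 -107.73741250561888
-187.69559594919969 87.5415780450995
```

```bash
cat >> h.py <<'E'
from scipy.spatial.transform import Rotation as Ro
yaw=np.radians(12.75);HX=np.array([np.cos(yaw),np.sin(yaw),0]);HY=np.array([-HX[1],HX[0],0]);UP=np.array([0,0,1.]);ORG=np.array([684.2,368.2,0])
def tgtR(roll=20,pitch=10):
    z=HX*np.cos(np.radians(pitch))-UP*np.sin(np.radians(pitch));x0=HX*np.sin(np.radians(pitch))+UP*np.cos(np.radians(pitch))
    x=np.cos(np.radians(roll))*x0+np.sin(np.radians(roll))*HY
    return np.c_[x,np.cross(z,x),z]
def hood(p):
    d=np.array(p)-ORG;return np.array([d@HX,d@HY,d[2]])
def plan(hpos,n,T=None):
    s=bot.read_state();R=np.array(s['ee_rot']);p=np.array(s['tcp_pos']);T=tgtR() if T is None else T
    g=ORG+HX*hpos[0]+HY*hpos[1]+UP*hpos[2];rv=Ro.from_matrix(R.T@T).as_rotvec(degrees=True)
    print('now hood',hood(p).round(1),'t',s['t'],'j',np.round(s['joints'],1),'F',np.round(s['wrist_force'],1));print('rotvec deg',rv.round(1),np.linalg.norm(rv).round(1),'per row',(rv/6/n).round(3))
    for i in range(n):
        Ri=R@Ro.from_rotvec(np.radians(rv*i/n)).as_matrix();print((Ri.T@(g-p)/n/20).round(2))
E
python3 - <<'E'
from h import *
plan((-215,0,170),10)
E
```

```text
now hood [-183.7 -139.3  221.7] t 2.2 j [ 19.9 -48.5 -51.2  29.4  -0.3 122.3] F [-0.1  0.4 -3.8]
rotvec deg [-19.2  13.5  39.9] 46.3 per row [-0.32   0.225  0.664]
[ 0.46 -0.6   0.07]
[ 0.42 -0.63  0.06]
[ 0.37 -0.66  0.05]
[ 0.33 -0.68  0.04]
[ 0.28 -0.71  0.02]
[ 0.23 -0.72  0.  ]
[ 0.18 -0.74 -0.02]
[ 0.13 -0.75 -0.04]
[ 0.07 -0.75 -0.06]
[ 0.02 -0.75 -0.08]
```

move_arm([
  [0.46, -0.6, 0.07, -0.32, 0.22, 0.66, 60],
  [0.42, -0.63, 0.06, -0.32, 0.22, 0.66, 40],
  [0.37, -0.66, 0.05, -0.32, 0.22, 0.66, 20],
  [0.33, -0.68, 0.04, -0.32, 0.22, 0.66, 0],
  [0.28, -0.71, 0.02, -0.32, 0.22, 0.66, 0],
  [0.23, -0.72, 0, -0.32, 0.22, 0.66, 0],
  [0.18, -0.74, -0.02, -0.32, 0.22, 0.66, 0],
  [0.13, -0.75, -0.04, -0.32, 0.22, 0.66, 0],
  [0.07, -0.75, -0.06, -0.32, 0.22, 0.66, 0],
  [0.02, -0.75, -0.08, -0.32, 0.22, 0.66, 0],
])

```text
t: 3.2
tcp_pos: [501.3, 341.5, 176.0]
ee_rot: [[0.113, 0.248, 0.962], [0.356, -0.914, 0.194], [0.927, 0.321, -0.192]]
wrist_force: [1.1, 0.2, 0.8]
opening: -0.3
```

```bash
python3 - <<'E'
from h import *
plan((-215,0,150),4)
snap('wrist','w2.png')
E
```

```text
now hood [-184.3   14.3  176. ] t 3.2 j [ 51.6 -34.  -65.7 -17.4 -39.3 170.1] F [1.1 0.2 0.8]
rotvec deg [ 0.9  1.4 -1.2] 2.1 per row [ 0.037  0.06  -0.048]
[-0.43  0.05 -0.31]
[-0.43  0.05 -0.31]
[-0.43  0.04 -0.32]
[-0.43  0.04 -0.32]
```

View pics/w2.png

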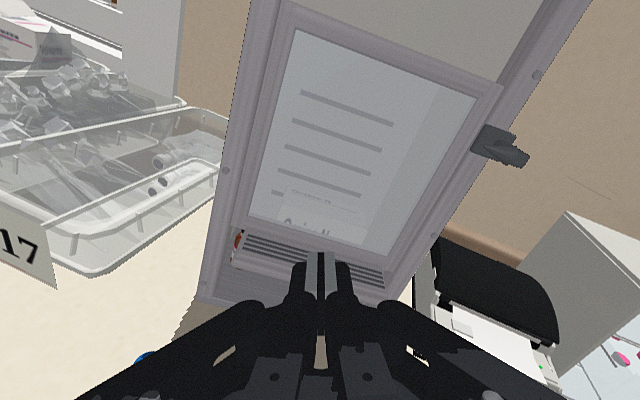

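```bash
python3 - <<'E'
from h import *
im=cv2.imread("pics/w2.png");cv2.imwrite("pics/w2c.png",cv2.resize(im[100:200,430:560],None,fx=5,fy=5,interpolation=cv2.INTER_CUBIC))
plan((-185,0,70),7)
E
```

```text
now hood [-185.    15.4  173.2] t 3.25 j [ 51.8 -33.6 -65.8 -17.7 -39.5 170.3] F [-0.1 -1.4 -3. ]
rotvec deg [ 0.9  1.5 -1.3] 2.2 per row [ 0.021  0.036 -0.03 ]
[-0.72 -0.13  0.14]
[-0.72 -0.13  0.14]
[-0.72 -0.14  0.14]
[-0.72 -0.14  0.14]
[-0.72 -0.14  0.14]
[-0.72 -0.14  0.13]
[-0.72 -0.14  0.13]
```

View pics/w2c.png

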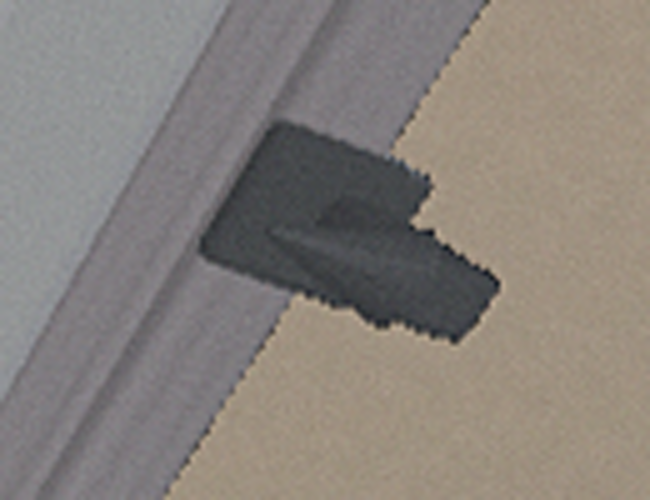

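The zoom shows the cone tip at about (484.4,146.4) in w2.

```bash
python3 - <<'E'
from h import *
s2=dict(tcp_pos=[501.3,341.5,176.0],ee_rot=[[0.113,0.248,0.962],[0.356,-0.914,0.194],[0.927,0.321,-0.192]])
s1=dict(tcp_pos=[535.1,191.5,225.4],ee_rot=[[-0.016,0.603,0.798],[0.893,-0.35,0.282],[0.449,0.717,-0.533]])
a=ray(cam('wrist',s1),360,99.1);b=ray(cam('wrist',s2),484.4,146.4)
p,e=tri(a,b);print(p,e,hood(p)); print(onpl(cam('wrist',s2),484.4,146.4,ORG-110*HX,HX))
E
```

```text
[595.62851557 272.84756758 248.33533751] [np.float64(0.5442884999365379), np.float64(0.5442884999365594)] [-107.43155442  -73.45376328  248.33533751]
[592.87390138 273.38335183 248.23575292]
```

move_arm([
  [-0.72, -0.13, 0.14, 0.02, 0.04, -0.03, 0],
  [-0.72, -0.13, 0.14, 0.02, 0.04, -0.03, 0],
  [-0.72, -0.14, 0.14, 0.02, 0.04, -0.03, 0],
  [-0.72, -0.14, 0.14, 0.02, 0.04, -0.03, 0],
  [-0.72, -0.14, 0.14, 0.02, 0.04, -0.03, 0],
  [-0.72, -0.14, 0.13, 0.02, 0.04, -0.03, 0],
  [-0.5, -0.14, 0.13, 0.02, 0.04, -0.03, 0],
])

```text
t: 3.95
tcp_pos: [522.7, 356.8, 78.4]
ee_rot: [[0.105, 0.263, 0.959], [0.384, -0.9, 0.205], [0.917, 0.347, -0.196]]
wrist_force: [-0.1, -0.6, 0.3]
opening: 0.2
```

```bash
python3 - <<'E'
from h import *
snap('wrist','w3.png');snap('scene','s3.png')
plan((-95,0,70),6)
E
```

```text
now hood [-160.6   24.    76.9] t 4.05 j [ 50.1 -10.9 -65.8 -40.5 -37.2 168. ] F [ 0.6  0.2 -0.7]
rotvec deg [0.2 1.6 0.7] 1.7 per row [0.005 0.044 0.019]
[-0.02  0.2   0.55]
[-0.02  0.2   0.55]
[-0.02  0.2   0.55]
[-0.03  0.2   0.55]
[-0.03  0.2   0.55]
[-0.03  0.2   0.55]
```

View pics/w3.png

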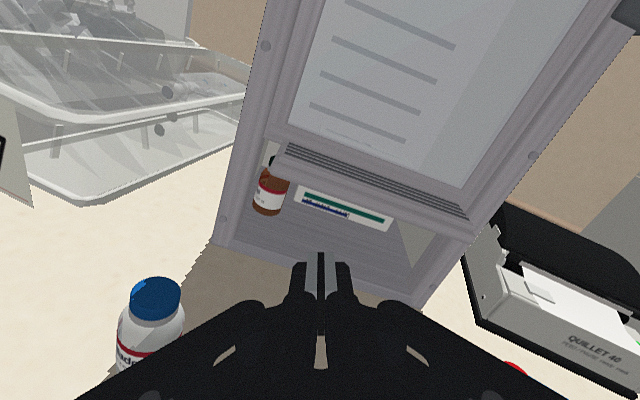

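View pics/s3.png

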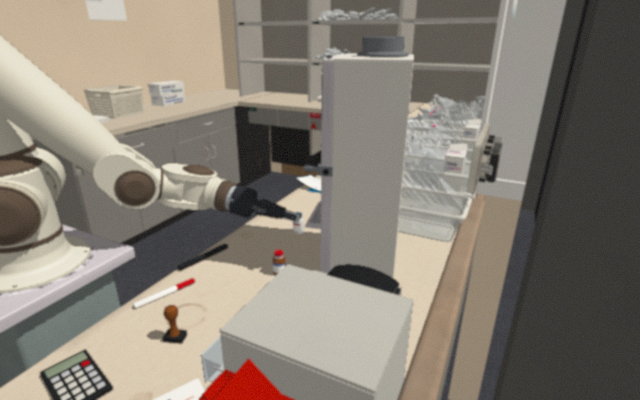

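The w3 view shows the lip's front edge running (275,175)–(472,235), with the finger tips at (320,255) below it and open space behind. The blue vial is at (150,320), clear on the left. I'll centre first, then go under.

move_arm([
  [-0.1, 0.4, 0.15, 0, 0.09, 0.04, 0],
  [-0.05, 0.4, 0.15, 0, 0.09, 0.04, 0],
  [0, 0.4, 0.2, 0, 0.09, 0.04, 0],
  [0, 0.05, 0.6, 0, 0, 0, 0],
  [0, 0, 0.6, 0, 0, 0, 0],
])

```text
t: 4.55
tcp_pos: [570.1, 344.6, 81.4]
ee_rot: [[0.081, 0.259, 0.963], [0.366, -0.906, 0.213], [0.927, 0.335, -0.168]]
wrist_force: [-0.0, -1.0, 0.4]
opening: 0.4
```

```bash
python3 - <<'E'
from h import *
snap('wrist','w4.png')
plan((-93,0,72),3)
E
```

```text
now hood [-115.3    2.3   81.7] t 4.6 j [ 43.8  -4.9 -62.9 -46.8 -30.8 166. ] F [-0.4  0.8  0.8]
rotvec deg [ 0.4 -0.2 -0.2] 0.5 per row [ 0.023 -0.013 -0.011]
[-0.1   0.    0.39]
[-0.1   0.    0.39]
[-0.1   0.    0.39]
```

View pics/w4.png

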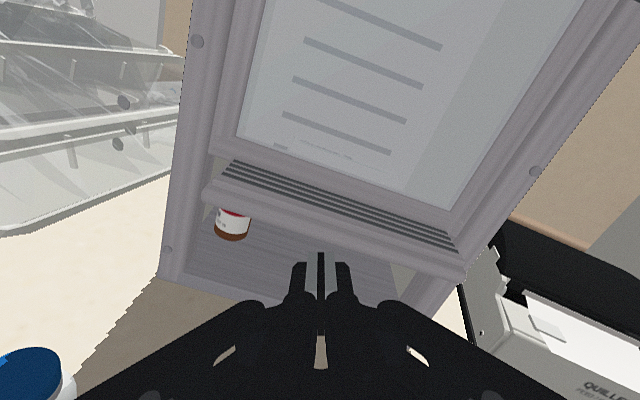

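In w4 the finger tips, at (320,252), are just below the lip's front edge at (330,235), centred and not touching.

move_arm([
  [-0.15, 0, 0.4, 0, 0, 0, 0],
  [-0.1, 0, 0.4, 0, 0, 0, 0],
  [-0.05, 0, 0.4, 0, 0, 0, 0],
  [0, 0, 0, 0, 0, 0, 0],
])

```text
t: 5.0
tcp_pos: [596.8, 346.5, 74.0]
ee_rot: [[0.079, 0.255, 0.964], [0.363, -0.907, 0.211], [0.928, 0.334, -0.164]]
wrist_force: [-0.1, -0.7, -0.7]
opening: 0.1
```

```bash
python3 - <<'E'
from h import *
snap('wrist','w5.png')
plan((-93,0,120),5)
E
```

```text
now hood [-90.4  -1.9  73.9] t 5.05 j [ 41.7  -0.  -60.2 -49.3 -28.9 165.5] F [ 0.   0.  -0.2]
rotvec deg [ 0.6 -0.4 -0.3] 0.7 per row [ 0.019 -0.012 -0.01 ]
[ 0.43  0.13 -0.1 ]
[ 0.43  0.13 -0.1 ]
[ 0.43  0.14 -0.1 ]
[ 0.43  0.14 -0.1 ]
[ 0.43  0.14 -0.1 ]
```

View pics/w5.png

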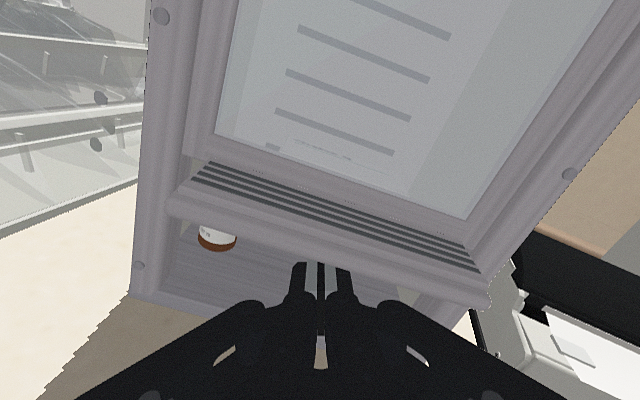

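In w5 the finger tips are hidden below the lip edge at about (320,262), so they are under the lip. Pushing up.

move_arm([
  [0.43, 0.13, -0.1, 0, 0, 0, 0],
  [0.43, 0.13, -0.1, 0, 0, 0, 0],
  [0.43, 0.13, -0.1, 0, 0, 0, 0],
  [0.43, 0.13, -0.1, 0, 0, 0, 0],
  [0.43, 0.13, -0.1, 0, 0, 0, 0],
  [0.43, 0.13, -0.1, 0, 0, 0, 0],
  [0.43, 0.13, -0.1, 0, 0, 0, 0],
  [0.43, 0.13, -0.1, 0, 0, 0, 0],
])

```text
t: 5.85
tcp_pos: [587.4, 346.5, 139.2]
ee_rot: [[0.092, 0.261, 0.961], [0.375, -0.903, 0.209], [0.922, 0.342, -0.181]]
wrist_force: [2.6, 0.6, -3.1]
opening: 0.3
```

```bash
python3 - <<'E'
from h import *
snap('wrist','w6.png')
plan((-93,0,200),5)
E
```

```text
now hood [-98.8   0.5 141.3] t 5.9 j [ 42.5 -14.5 -60.  -33.6 -29.7 165.7] F [-0.3 -1.5 -1.1]
rotvec deg [0.3 0.4 0.2] 0.6 per row [0.011 0.014 0.006]
[ 0.55  0.21 -0.05]
[ 0.55  0.21 -0.05]
[ 0.55  0.21 -0.05]
[ 0.55  0.21 -0.05]
[ 0.55  0.21 -0.05]
```

View pics/w6.png

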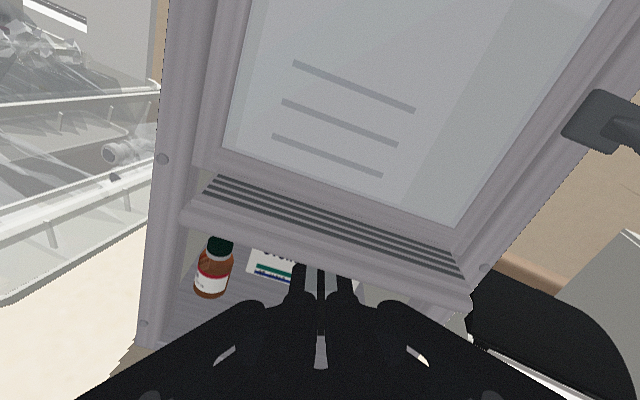

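In w6 the lip has risen. Its right front end is near (470,300), the marker clip is at (600,120), and the tips are still beneath the lip.

move_arm([
  [0.45, 0.15, -0.03, 0, 0, 0, 0],
  [0.45, 0.15, -0.03, 0, 0, 0, 0],
  [0.45, 0.15, -0.03, 0, 0, 0, 0],
  [0.45, 0.15, -0.03, 0, 0, 0, 0],
  [0.45, 0.15, -0.03, 0, 0, 0, 0],
])

```text
t: 6.4
tcp_pos: [589.2, 347.5, 179.9]
ee_rot: [[0.1, 0.265, 0.959], [0.383, -0.9, 0.208], [0.918, 0.347, -0.191]]
wrist_force: [-3.8, -1.6, -3.6]
opening: -0.0
```

```bash
python3 - <<'E'
from h import *
s,im,c=snap('wrist','w7.png');print(repr(s['tcp_pos']),repr(s['ee_rot']))
cv2.imwrite("pics/w7c.png",cv2.resize(im[80:330,380:640],None,fx=3,fy=2.4,interpolation=cv2.INTER_CUBIC))
plan((-97,0,210),4)
E
```

```text
array([589.19337921, 347.52263538, 179.93068761]) array([[ 0.09972614,  0.2646387 ,  0.95917728],
       [ 0.38309566, -0.89988167,  0.20844829],
       [ 0.91830954,  0.34666891, -0.19112366]])
now hood [-96.6   1.1 182.5] t 6.45 j [ 42.4 -20.5 -57.9 -24.8 -29.5 165.6] F [-1.2 -1.8 -0.7]
rotvec deg [0.1 1.  0.5] 1.1 per row [0.006 0.041 0.021]
[ 0.31  0.13 -0.07]
[ 0.31  0.13 -0.07]
[ 0.31  0.13 -0.07]
[ 0.31  0.13 -0.07]
```

View pics/w7.png

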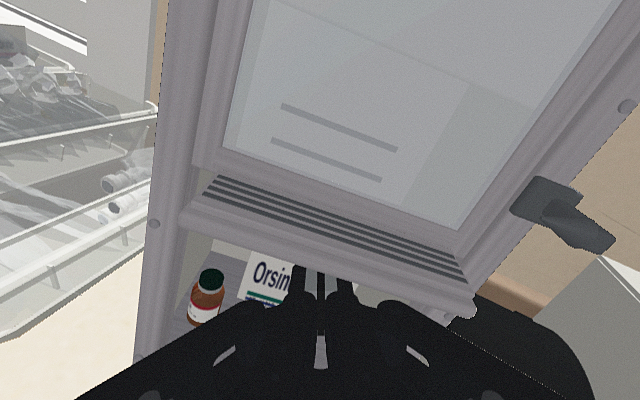

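View pics/w7c.png

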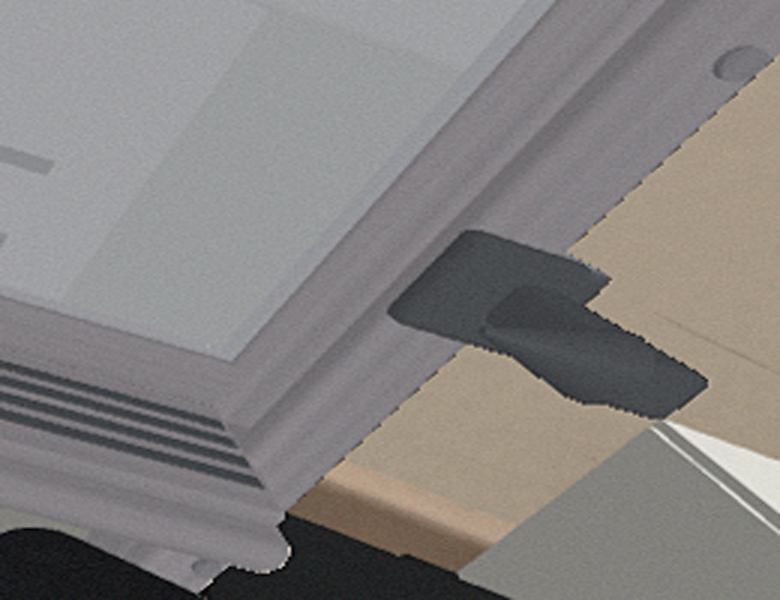

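```bash
python3 - <<'E'
from h import *
s=dict(tcp_pos=[589.193,347.523,179.931],ee_rot=[[0.09972614,0.2646387,0.95917728],[0.38309566,-0.89988167,0.20844829],[0.91830954,0.34666891,-0.19112366]])
c=cam('wrist',s)
print('tip',hood(onpl(c,542.3,217.5,ORG-110*HX,HX)))
for u,v in((468.3,284.2),):
    for x in(-118,-114): print('strip corner x',x,hood(onpl(c,u,v,ORG+x*HX,HX)))
for a,b in((285,515),(268,492),(278,575),(232,430)):
    u,v=380+a/3,80+b/2.4
    print((a,b),'y=-68',hood(onpl(c,u,v,ORG-68*HY,HY)),'y=-65',hood(onpl(c,u,v,ORG-65*HY,HY)))
E
```

```text
tip [-110.          -71.91176237  248.90983488]
strip corner x -118 [-118.          -58.45376061  211.56468676]
strip corner x -114 [-114.          -61.81198509  208.94187322]
(285, 515) y=-68 [-114.15408967  -68.          204.80160858] y=-65 [-117.4967828   -65.          207.12341549]
(268, 492) y=-68 [-107.49790675  -68.          204.43462542] y=-65 [-111.04460532  -65.          206.76768001]
(278, 575) y=-68 [-122.74386002  -68.          197.40848945] y=-65 [-125.82328517  -65.          199.95688817]
(232, 430) y=-68 [-88.61426997 -68.         205.18269513] y=-65 [-92.73973338 -65.         207.49282211]
```

From w7, the tip is at z≈249 (hy -72, matching the expected -71). The lip's top edge is at z≈205 and is consistent front to back. About 42 mm remain.

move_arm([
  [0.4, 0.15, -0.05, 0, 0.04, 0.02, 0],
  [0.4, 0.15, -0.05, 0, 0.04, 0.02, 0],
  [0.4, 0.15, -0.05, 0, 0.04, 0.02, 0],
  [0.25, 0.1, -0.03, 0, 0.04, 0.02, 0],
  [0, 0, 0, 0, 0, 0, 0],
])

```text
t: 6.95
tcp_pos: [591.4, 348.4, 215.1]
ee_rot: [[0.083, 0.264, 0.961], [0.37, -0.903, 0.217], [0.925, 0.338, -0.173]]
wrist_force: [-2.8, -0.2, -1.5]
opening: -0.0
```

```bash
python3 - <<'E'
from h import *
s,im,c=snap('wrist','w8.png');np.savez('w8.npz',p=s['tcp_pos'],R=s['ee_rot'])
cv2.imwrite("pics/w8c.png",cv2.resize(im[130:330,400:600],None,fx=3,fy=3,interpolation=cv2.INTER_CUBIC))
plan((-97,0,225),2)
E
```

```text
now hood [-94.9   1.2 214.9] t 7.0 j [ 42.1 -23.6 -56.6 -21.6 -28.9 165.5] F [-0.4  0.2 -1.8]
rotvec deg [ 0.1 -0.   0. ] 0.1 per row [ 0.005 -0.001  0.003]
[ 0.22  0.11 -0.1 ]
[ 0.22  0.11 -0.1 ]
```

View pics/w8c.png

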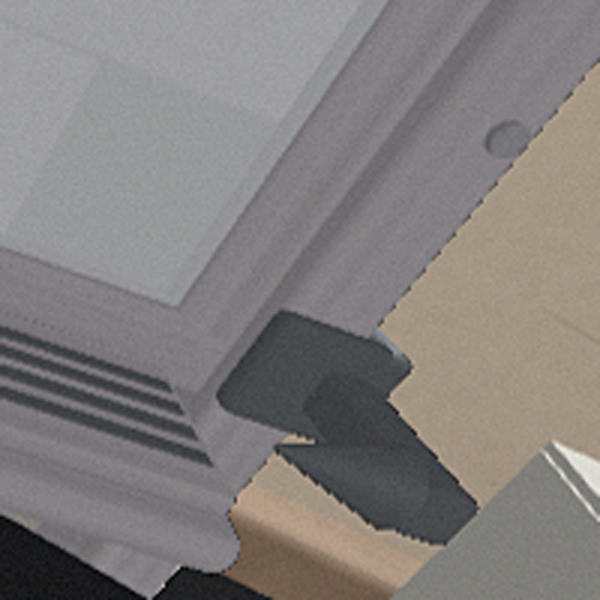

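```bash
cat > m.py <<'E'
from h import *
import sys
def m(npz,x0,y0,f,tip,pts):
    d=np.load(npz);c=cam('wrist',dict(tcp_pos=d['p'],ee_rot=d['R']));P=lambda q:(x0+q[0]/f,y0+q[1]/f)
    print('tip',hood(onpl(c,*P(tip),ORG-110*HX,HX)).round(1))
    for q in pts: print(q,'y-68',hood(onpl(c,*P(q),ORG-68*HY,HY)).round(1),'y-65',hood(onpl(c,*P(q),ORG-65*HY,HY)).round(1))
    for z in(-8,-4,0,4): # where would lip-end top line be if level at tip
        print(z,[tuple(np.round([(proj(c,ORG+x*HX-68*HY+(tz:=hood(onpl(c,*P(tip),ORG-110*HX,HX))[2]+z)*UP)[i]-(x0,y0)[i])*f for i in(0,1)])) for x in(-121,-110,-90)])
E
python3 -c "
from m import *
m('w8.npz',400,130,3,(275,445),[(236,500),(213,466),(236,570),(190,383)])"
```

```text
tip [-110.  -71.  249.]
(236, 500) y-68 [-114.4  -68.   240.2] y-65 [-117.7  -65.   242.5]
(213, 466) y-68 [-106.2  -68.   239.4] y-65 [-109.8  -65.   241.8]
(236, 570) y-68 [-122.9  -68.   234.3] y-65 [-126.   -65.   236.8]
(190, 383) y-68 [-89.4 -68.  243.5] y-65 [-93.6 -65.  245.7]
-8 [(np.float64(257.0), np.float64(529.0)), (np.float64(228.0), np.float64(476.0)), (np.float64(183.0), np.float64(396.0))]
-4 [(np.float64(274.0), np.float64(511.0)), (np.float64(243.0), np.float64(458.0)), (np.float64(196.0), np.float64(379.0))]
0 [(np.float64(290.0), np.float64(491.0)), (np.float64(258.0), np.float64(439.0)), (np.float64(209.0), np.float64(361.0))]
4 [(np.float64(308.0), np.float64(471.0)), (np.float64(273.0), np.float64(420.0)), (np.float64(222.0), np.float64(343.0))]
```

The cone tip is at (492,278), z≈249. The strip's groove ends give z≈242, and the lip's end edge gives about 240. I'll push about 5 mm more, then check from outside at the tip's height.

move_arm([
  [0.16, 0.06, -0.04, 0, 0, 0, 0],
  [0.12, 0.05, -0.03, 0, 0, 0, 0],
  [0, 0, 0, 0, 0, 0, 0],
])

```text
t: 7.3
tcp_pos: [591.2, 348.3, 221.3]
ee_rot: [[0.083, 0.265, 0.961], [0.37, -0.903, 0.217], [0.925, 0.338, -0.173]]
wrist_force: [-1.3, -0.3, -2.5]
opening: -0.4
```

```bash
python3 - <<'E'
from h import *
s,im,c=snap('wrist','w9.png');np.savez('w9.npz',p=s['tcp_pos'],R=s['ee_rot'])
cv2.imwrite("pics/w9c.png",cv2.resize(im[150:350,400:600],None,fx=3,fy=3,interpolation=cv2.INTER_CUBIC))
snap('side','side9.png');snap('scene','scene9.png')
plan((-97,0,205),2)
E
```

```text
now hood [-95.1   1.1 221.1] t 7.45 j [ 42.1 -24.4 -56.3 -20.5 -28.9 165.5] F [-0.5 -0.5 -1. ]
rotvec deg [ 0.1 -0.   0. ] 0.1 per row [ 0.004 -0.     0.004]
[-0.39 -0.11  0.02]
[-0.39 -0.11  0.02]
```

View pics/w9.png

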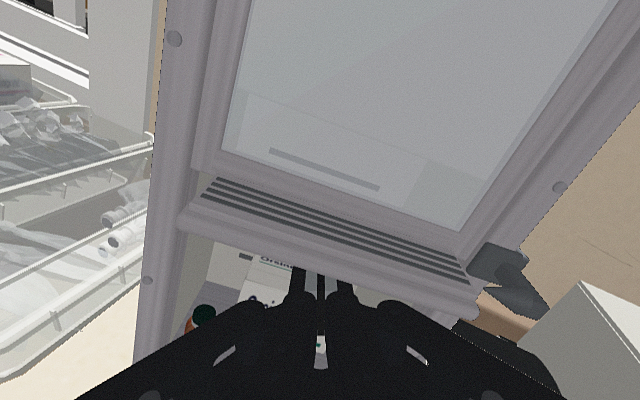

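View pics/w9c.png

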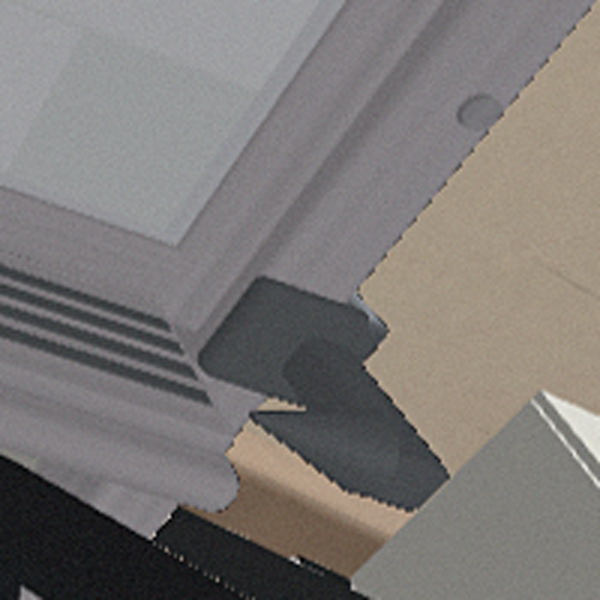

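View pics/side9.png

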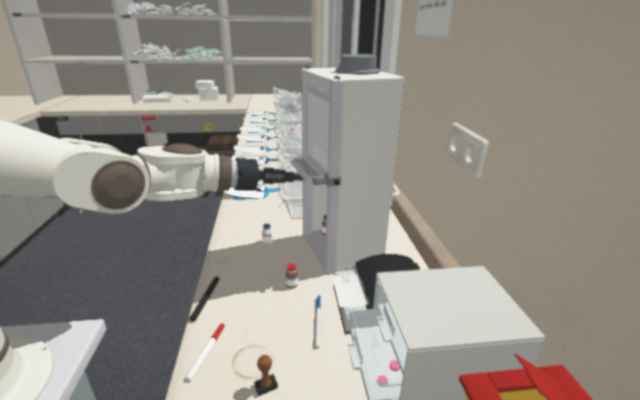

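```bash
python3 - <<'E'
from m import *
m('w9.npz',400,150,3,(250,412),[(248,410),(210,403),(182,350),(233,440),(236,500)])
d=np.load('w9.npz');c=cam('wrist',dict(tcp_pos=d['p'],ee_rot=d['R']))
# stereo w8/w9 no; check scale via grooves' ends: near-front groove left/right on plane z
for z in(243,245,247,249,251):
    a=onz(c,203,194,z);b=onz(c,470,284,z);print(z,hood(a).round(1),hood(b).round(1),np.linalg.norm(a-b).round(1))
im=cv2.imread('pics/side9.png');cv2.imwrite('pics/side9c.png',cv2.resize(im[140:220,250:350],None,fx=7,fy=7,interpolation=cv2.INTER_CUBIC))
im=cv2.imread('pics/w9.png');cv2.imwrite('pics/w9d.png',cv2.resize(im[160:320,170:330],None,fx=3.5,fy=3.5,interpolation=cv2.INTER_CUBIC))
E
```

```text
tip [-110.   -70.8  249.1]
(248, 410) y-68 [-112.7  -68.   251. ] y-65 [-116.1  -65.   253.2]
(210, 403) y-68 [-105.5  -68.   245.5] y-65 [-109.2  -65.   247.8]
(182, 350) y-68 [-92.3 -68.  245.6] y-65 [-96.3 -65.  247.9]
(233, 440) y-68 [-114.2  -68.   246. ] y-65 [-117.6  -65.   248.3]
(236, 500) y-68 [-122.   -68.   241.4] y-65 [-125.1  -65.   243.8]
-8 [(np.float64(232.0), np.float64(496.0)), (np.float64(205.0), np.float64(442.0)), (np.float64(164.0), np.float64(360.0))]
-4 [(np.float64(248.0), np.float64(478.0)), (np.float64(219.0), np.float64(425.0)), (np.float64(176.0), np.float64(344.0))]
0 [(np.float64(264.0), np.float64(459.0)), (np.float64(234.0), np.float64(407.0)), (np.float64(189.0), np.float64(327.0))]
4 [(np.float64(280.0), np.float64(440.0)), (np.float64(249.0), np.float64(388.0)), (np.float64(201.0), np.float64(310.0))]
243 [-101.   65.  243.] [-101.3  -71.3  243. ] 136.3
245 [-104.1   64.   245. ] [-104.4  -68.7  245. ] 132.8
247 [-107.3   63.1  247. ] [-107.6  -66.2  247. ] 129.2
249 [-110.5   62.1  249. ] [-110.8  -63.6  249. ] 125.7
251 [-113.6   61.2  251. ] [-113.9  -61.   251. ] 122.1
```

View pics/side9c.png

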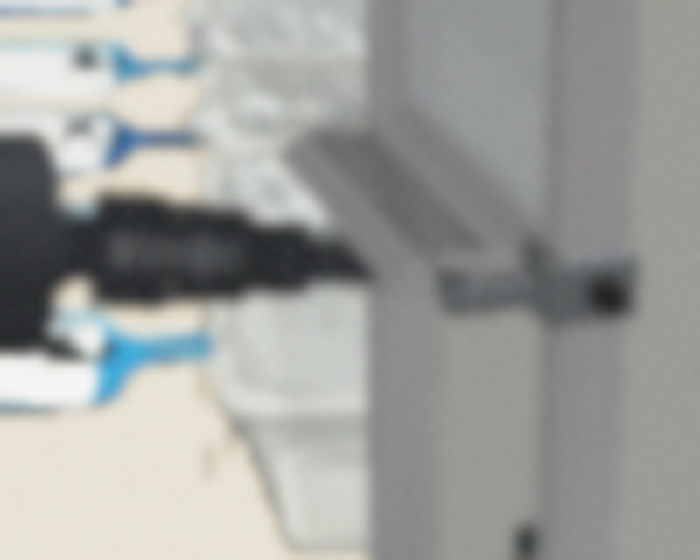

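View pics/w9d.png

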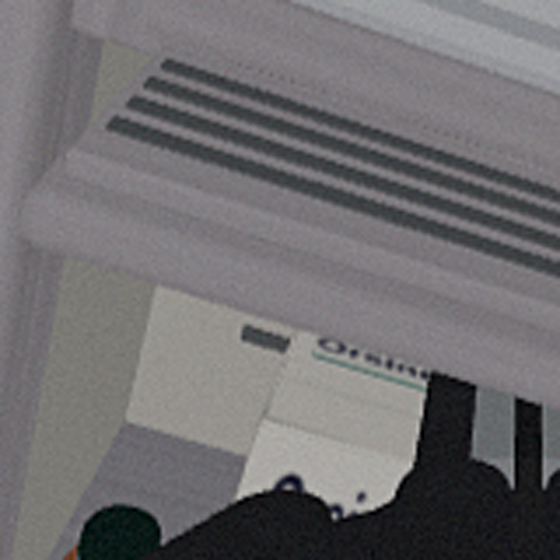

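All cues (groove ends, strip length, end edge) put the lip top at z≈247–248, against a tip at 249. That is well within 8 mm. Next I drop off the lip and withdraw.

move_arm([
  [-0.3, -0.1, 0.02, 0, 0, 0, 0],
  [-0.4, -0.11, 0.02, 0, 0, 0, 0],
  [-0.3, -0.1, 0.0, 0, 0, 0, 0],
  [0, 0, -0.5, 0, 0, 0, 0],
  [0, 0, -0.7, 0, 0, 0, 0],
  [0, 0, -0.7, 0, 0, 0, 0],
  [0, 0, -0.7, 0, 0, 0, 0],
  [0, 0, -0.7, 0, 0, 0, 0],
])

```text
t: 8.25
tcp_pos: [523.9, 330.7, 205.8]
ee_rot: [[0.086, 0.263, 0.961], [0.372, -0.903, 0.214], [0.924, 0.339, -0.176]]
wrist_force: [0.0, -0.5, 0.2]
opening: -0.1
```

```bash
python3 - <<'E'
from h import *
s,im,c=snap('wrist','w10.png');np.savez('w10.npz',p=s['tcp_pos'],R=s['ee_rot']);print('cam z',c[3])
cv2.imwrite("pics/w10c.png",cv2.resize(im[60:260,350:550],None,fx=3,fy=3,interpolation=cv2.INTER_CUBIC))
plan((-165,0,160),3)
E
```

```text
cam z [393.24665262 329.68553005 304.72035298]
now hood [-165.7   -1.1  205.8] t 8.3 j [ 47.3 -36.4 -64.4 -15.7 -34.1 166.8] F [ 0.6 -0.1 -0.1]
rotvec deg [0.1 0.2 0.1] 0.3 per row [0.008 0.011 0.007]
[-0.7  -0.28  0.15]
[-0.7  -0.28  0.15]
[-0.7  -0.27  0.14]
```

View pics/w10.png

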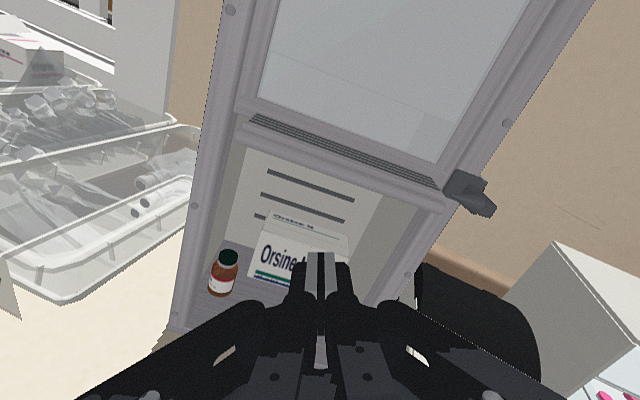

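w10 shows the fingers clear of the lip, with the window staying up. I'll lower the tool so the camera sits at the tip's height.

move_arm([
  [-0.7, -0.28, 0.15, 0, 0, 0, 0],
  [-0.7, -0.28, 0.15, 0, 0, 0, 0],
  [-0.7, -0.28, 0.15, 0, 0, 0, 0],
  [-0.2, -0.08, 0.04, 0, 0, 0, 0],
  [0, 0, 0, 0, 0, 0, 0],
])

```text
t: 8.8
tcp_pos: [528.2, 338.2, 157.8]
ee_rot: [[0.088, 0.261, 0.961], [0.371, -0.904, 0.212], [0.925, 0.338, -0.177]]
wrist_force: [-0.1, 0.3, -0.4]
opening: 0.2
```

```bash
python3 - <<'E'
from h import *
s,im,c=snap('wrist','w11.png');np.savez('w11.npz',p=s['tcp_pos'],R=s['ee_rot']);print('cam',c[3],hood(s['tcp_pos']))
cv2.imwrite("pics/w11c.png",cv2.resize(im[0:200,360:580],None,fx=3,fy=3,interpolation=cv2.INTER_CUBIC))
E
```

```text
cam [397.69683067 337.21228704 256.85740693] [-158.76083449    5.13361065  157.791187  ]
```

View pics/w11.png

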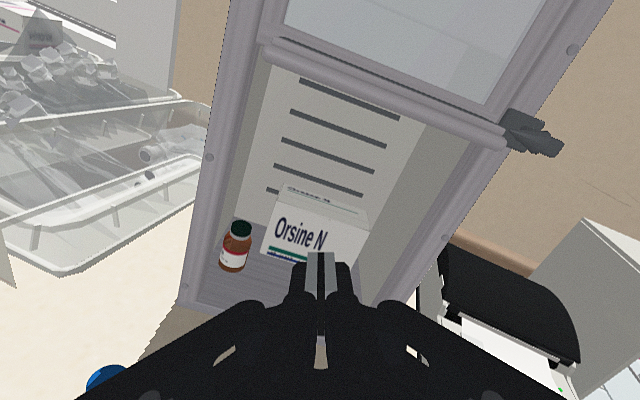

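View pics/w11c.png

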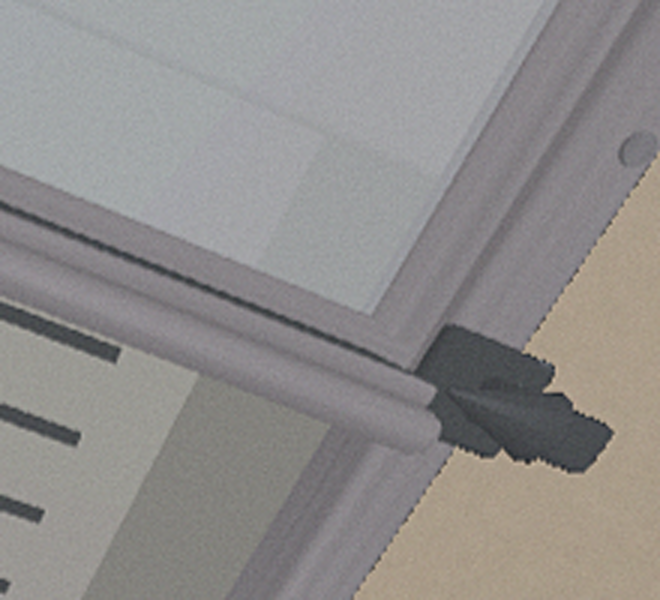

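```bash
python3 - <<'E'
from h import *
d=np.load('w11.npz');c=cam('wrist',dict(tcp_pos=d['p'],ee_rot=d['R']));P=lambda a,b:(360+a/3,b/3)
print('tip',hood(onpl(c,*P(448,390),ORG-110*HX,HX)))
for q in((433,381),(434,402),(438,440)):
    for x in(-118,-123):print(q,x,hood(onpl(c,*P(*q),ORG+x*HX,HX)).round(1))
r=hood(onpl(c,*P(448,390),ORG-110*HX,HX))[2]
for z in(0,-4,-8,-12):print(z,[np.round((np.array(proj(c,ORG-118*HX+y*HY+(r+z)*UP))-[360,0])*3) for y in(-65,0)])
# vials: blue cap and red cap in scene9 vs scene0, side
for n,a,b in(('scene','scene0','scene9'),):
  for f in(a,b):
    h=cv2.cvtColor(cv2.imread(f'pics/{f}.png'),cv2.COLOR_BGR2HSV)
    for nm,(u0,v0,u1,v1),lo,hi in(('red',(265,240,295,290),(0,150,100),(8,255,255)),('blue',(288,205,310,240),(95,100,50),(125,255,255))):
        mk=cv2.inRange(h[v0:v1,u0:u1],lo,hi);M=cv2.moments(mk,True);print(f,nm,M['m00'],(M['m10']/max(M['m00'],1)+u0,M['m01']/max(M['m00'],1)+v0))
E
```

```text
tip [-110.          -71.4873473   248.55433191]
(433, 381) -118 [-118.   -63.4  249.4]
(433, 381) -123 [-123.   -60.5  249.6]
(434, 402) -118 [-118.   -65.8  246.3]
(434, 402) -123 [-123.   -62.8  246.6]
(438, 440) -118 [-118.   -70.6  240.6]
(438, 440) -123 [-123.   -67.5  241.1]
0 [array([438., 389.]), array([103., 254.])]
-4 [array([424., 409.]), array([ 93., 277.])]
-8 [array([411., 430.]), array([ 83., 300.])]
-12 [array([398., 450.]), array([ 73., 322.])]
scene0 red 13.0 (278.7692307692308, 251.84615384615384)
scene0 blue 14.0 (297.5, 214.71428571428572)
scene9 red 13.0 (278.7692307692308, 251.6153846153846)
scene9 blue 14.0 (297.5, 214.71428571428572)
```

Camera-level check: the strip's front right corner at crop (433,381) gives z≈249, against the tip's 248.6. The cap centroids are unchanged between the start and now, and the wrist force is about zero.

```bash
python3 - <<'E'
from h import *
s=bot.read_state();print(s['t'],s['wrist_force'],np.abs(s['joint_velocities']).max(),hood(s['tcp_pos']))
print(bot.hand_in())
E
```

```text
8.85 [-0.45382783 -0.95069912  0.48687144] 1.3909680043928478 [-158.77624063    5.08353018  158.1296866 ]
the job is handed in; nothing more can be done
None
```

I pushed the window up from beneath with the closed fingers, drew them out forward of the lip, and handed the job in at 8.85 s. The window is standing at the marker.

- **Height:** with the camera close to the tip's height, the top of the lip measured z ≈ 248–249 mm and the marker tip ≈ 248.6 mm. That is about 1 mm apart, against the 8 mm allowed.
- **Disagreements:** my first measurement of the tip gave 246 mm. A closer look just before withdrawing put the lip at about 247 mm from the ends of its grooves, and its end edge read about 246 mm. All of these are within the 8 mm tolerance.
- **Vials:** the centres of both caps in the scene camera matched the start to within 0.3 pixel. I took that picture just before drawing the fingers out and did not take another from that camera afterwards.
- **At hand-in:** the fingertips were about 35 mm in front of the lip, and the wrist force was about 1 N, which is sensor noise. The fastest joint was still reading 1.4°/s.

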